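Index the heatsink station round to the pointer

TASK

Turn the small indexing table on the bench by its upright handle until the finned heatsink mounted on it stands at the fixed pointer and the table has clicked into that station's detent. Then let go and leave the table at rest there.

Things in the scene. Friction and masses are not known exactly. Their poses are not given: they have to be found in the camera images.
- index_plate (a joint): Angle of the turning plate, rad, counter-clockwise from above positive. 0: heatsink at the pointer; +1.57: transformer there; -1.57: circuit board there. Starts between +0.6 and +1.15 (turn clockwise); stops at +-1.9. Each station has a sprung ball detent: within 0.15 rad it pulls the plate home, from 0.2 to 0.4 rad it pushes it away with up to 6 N at the handle; elsewhere under 2 N turn it and it stays.
- handle_grip (a point): Point on the axis of the plate's upright round handle, 78 mm above the bench: a black cylinder 16 mm in diameter, from 44 to 104 mm above the bench, fixed to the plate 62 mm from its axis, opposite the heatsink. It travels on a circle about plate_axis. The tallest other thing on the plate, the transformer, reaches 66 mm above the bench.
- plate_axis (a point): Centre of the turning plate on its vertical axis, at its top face 28 mm above the bench: a round aluminium plate 154 mm across, 10 mm thick, on a base fixed to the bench. Fixed to the plate are a finned heatsink (40x38x22 mm) opposite the handle, and a quarter turn to either side of it a small transformer and a circuit board. A loose heatsink beside the table is a bystander.
- pointer_tip (a point): Tip of the fixed steel pointer, a slim cone lying level on the aluminium detent housing at the plate's rim and pointing at the plate's axis, 82 mm from it, 45 mm above the bench; nothing there is higher than 51 mm. With the heatsink at the pointer the handle lies on the far side of the axis from it.

How it is judged:
By the outcome, as a careful person would: the job done as asked, in the order asked, and still so for the second after the job is handed in, with the robot touching nothing.
It also fails if it takes over 30 s, if anything falls off the work surface, if the arm or the gripper's body presses on something with over 40 N, if the wrist force passes 120 N, or if a joint passes its speed limit or range.

ROBOT

A 6-joint arm with a two-finger parallel gripper is mounted at the origin on a cart in front of the work surface, level with it; the furniture and walls round the work are solid. World frame = base frame: x ahead of the robot, y to its left, z up, the work surface at z = 0. Lengths are in m, angles in rad, forces in N, time in s.
With the tool pointing down it reaches from about 0.275 to 0.75 m from the base axis. Payload 10.2 kg.
Tool frame: the origin (TCP) lies at the very end of the fingers, on their centre line; the grasp point (between the pads) lies 19 mm behind it; z points along the fingers, y is the line along which they close (so a half turn about z gives the same grasp; the last joint's range is limited). The gripper opens to 88 mm and grips with 3 to 60 N. Pads are 18 mm wide; open, the fingers measure 123 mm over their backs; the gripper's body (75 mm by 187 mm) begins 45 mm behind the grasp point.
Start: joints at [0.904, 0.313, 1.498, -0, 1.331, -0.223], TCP at [0.225, 0.474, 0.239] pointing down, gripper open.
Joint ranges: [-2.94, 2.94], [-0.97, 2.17], [0.19, 2.56], [-1.23, 4.37], [0.02, 3.11], [-2.88, 2.88]. Speed limits (rad/s): [2.39, 2.39, 3.01, 3.14, 3.14, 3.14].

INTERFACE

Orientations are given as a rotation vector (axis times angle).
In Python, from station import robot gives the robot as it stands.
- The arm moves only by the tool arm_command, never from a script. Its arguments are lists of equal length, an entry for each row: "slide": the shift along the tool's x, y, z scaled (see below), a list of three; "rot": the turn, a rotation vector about the tool's x, y, z scaled (see below), a list of three. A call has 1 to 12 rows; each row is the pose to reach, as a shift and turn from the pose commanded when the call began, along the tool's axes at that moment; what a row does not reach only later rows make up. The controller multiplies each number of a shift by 50 cm and each number of a turn by pi/2 rad. A row lasts 1/10 s, in which the tool goes at most 50 mm and 8.59 degrees, less where a joint would pass 70% of its speed; a pose out of reach is approached as far as the arm can. A call with a number of a shift or a turn outside -1 to 1 is refused whole. A call with a gripper value outside its range is refused whole. "fingers" is the opening, from 0 (shut) to 1 (fully open), set as the call begins (left out, the last holds). The fingers move at their own pace and stop on an object; the grip force is fixed at half the most. Time passes only in rows, so rows that repeat a pose let the fingers close. It gives the time, the measured TCP pose, the force, the opening and the grip force at its end, in the units of the state.
- robot.state(): the state, without advancing time (a new reading comes with each control period).
- robot.snapshot(name): name is "side" or "top"; returns a dict with "color" (420x560x3 uint8, red, green, blue), "range_z" (420x560 float32, m along the optical axis (not along the pixel's ray), 0 where there is no reading), "K" (3x3 intrinsics, pixels), "world_from_camera" (4x4, takes a point from camera to world coordinates). Camera axes: x right, y down, z forward; pixel columns grow to the right and rows downward; lengths in m; the calibration is good to about 2 mm. A picture is of the moment at which its call begins.
- robot.sign_off(): hands the job in; it is judged then, once.
The state is a dict: "clock": time; "q": joint angles; "joint_velocities": joint speeds; "joint_efforts": joint torques, N m; "tool_pos": TCP position; "tcp_rot": TCP orientation; "wrist_force": force on the tool from outside, world axes, zero at the start; "ft_torque": the same for the moment, N m; "width": finger opening in m; "grip_force": force on a finger pad.
Only numpy, scipy, OpenCV 4.12 (cv2) and the standard library are available. Lean on these libraries where they do the work, as an engineer would, in place of code of your own. Each camera call takes 0.05 s, during which the arm holds its last target. There are 200 camera calls.

## Working session

There is one attempt and no reset: what is moved stays moved. The work goes in short steps, Python scripts to look and compute and a tool call to move; the robot and the scene stay as the last step left them, time stands still between calls to the robot, and variables do not carry over. Pictures are saved under pics/ and viewed, at most 10 in all, crops included, and the job is handed in when it is done.

Besides the shell and the picture viewer there is one more tool, called after "Emit:" by a JSON object that holds its "op" and its "data", one argument or row to a line. arm_command: Moves the arm, as the interface text tells. Shifts and turns lie within -1 to 1; 1 stands for 50 cm of shift or pi/2 rad of turn. Its arguments: {"type":"object","properties":{"slide":{"type":"array","items":{"type":"array","items":{"type":"number"}}},"rot":{"type":"array","items":{"type":"array","items":{"type":"number"}}},"fingers":{"type":"number"}},"required":["slide","rot"]}

```bash
mkdir -p pics; cat > h.py <<'E'
import numpy as np, cv2
from station import robot
def snap(n):
    s=robot.snapshot(n); z=s["range_z"]; K=s["K"]; T=s["world_from_camera"]
    v,u=np.indices(z.shape)
    P=np.stack([(u-K[0,2])/K[0,0]*z,(v-K[1,2])/K[1,1]*z,z],-1)@T[:3,:3].T+T[:3,3]
    P[z==0]=np.nan
    return s,P
E
python3 - <<'E'
from h import *
for n in("top","side"):
    s,P=snap(n); cv2.imwrite(f"pics/{n}0.png",s["color"][...,::-1]); np.save(n,P)
    print(n,s["world_from_camera"].round(3).tolist(),s["K"][0,0])
print(robot.state())
E
```

```text
top [[0.075, -0.972, 0.222, 0.318], [-0.997, -0.074, 0.012, -0.042], [0.004, -0.222, -0.975, 0.92], [0.0, 0.0, 0.0, 1.0]] 522.8769392155889
side [[-0.982, -0.129, 0.14, 0.379], [-0.19, 0.672, -0.715, 0.584], [-0.002, -0.729, -0.685, 0.655], [0.0, 0.0, 0.0, 1.0]] 473.5934883206752
{'clock': 0.1, 'q': array([ 9.03602218e-01,  3.13421528e-01,  1.49830955e+00,  2.88455488e-06,
        1.33101681e+00, -2.23392721e-01]), 'joint_velocities': array([ 0.00045596, -0.00118056, -0.00142011, -0.00052093,  0.00074496,
        0.00106913]), 'joint_efforts': array([ 2.00231116e-03, -4.02803135e+01, -2.52646083e+01,  6.95077772e-02,
        3.41530947e-02, -6.32709680e-05]), 'tool_pos': array([0.22529892, 0.47397255, 0.23822365]), 'tcp_rot': array([-6.91305514e-01, -3.06407512e+00,  1.63552946e-03]), 'wrist_force': array([-0.30218213,  0.30630903,  0.11805849]), 'ft_torque': array([-0.01507353, -0.02942219, -0.06488006]), 'grip_force': 0.0, 'width': 0.08802723760179881}
```

View pics/top0.png

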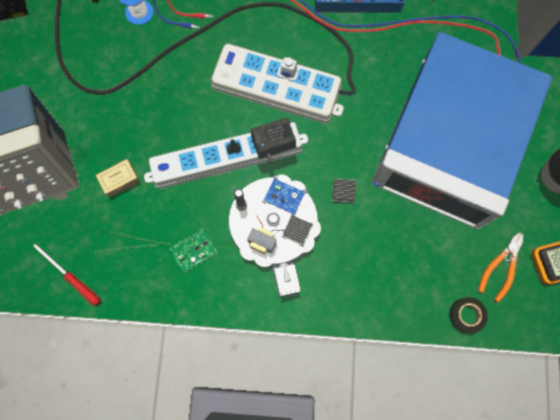

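View pics/side0.png

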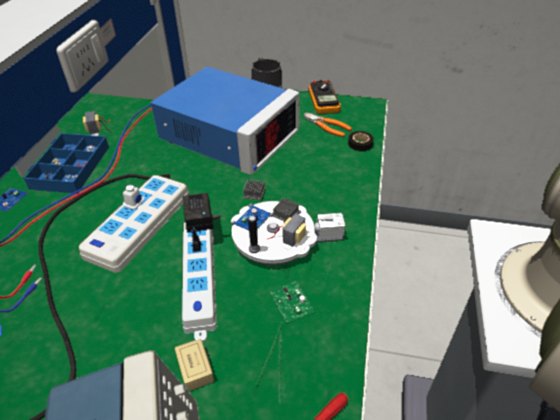

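The top view shows the plate centred near (274,219), the black handle at (240,198), the fixed heatsink at (298,231) and the pointer/housing at (286,275). A power strip with a black adapter sits just behind the handle, and the loose heatsink is at (344,190). The side view agrees: handle (253,230), housing (330,227).

```bash
python3 - <<'E'
from h import *
P=np.load("top.npy"); S=np.load("side.npy")
print("centre px",P[219,274],"housing",P[278,286])
def near(P,c,r): return np.linalg.norm(P[...,:2]-c,axis=-1)<r
c=P[219,274,:2]
m=near(P,c,.12)&(abs(P[...,2]-.028)<.005)
(cx,cy),r=cv2.minEnclosingCircle(P[m][:,:2].astype(np.float32)); print("plate circ",cx,cy,r,m.sum())
for n,Q in(("top",P),("side",S)):
    h=near(Q,c,.09)&(Q[...,2]>.075)&(Q[...,2]<.115); v,u=np.where(h)
    print(n,"handle",h.sum(),np.nanmedian(Q[h],0),Q[h].min(0),Q[h].max(0),u.mean(),v.mean())
    g=near(Q,c,.2)&(Q[...,2]>.032)&(Q[...,0]<c[0]-.07)&(abs(Q[...,1]-c[1])<.06)
    print(" pointer area",g.sum(),Q[g].min(0),Q[g].max(0),Q[g].mean(0))
    # things around above 45mm
    b=near(Q,c,.25)&(Q[...,2]>.045)&~near(Q,c,.08)
    im=b.astype(np.uint8); k,l,st,_=cv2.connectedComponentsWithStats(im)
    for i in range(1,k):
        if st[i,4]>25: q=Q[l==i]; print("  obst",st[i].tolist(),q.min(0).round(3),q.max(0).round(3))
s=robot.snapshot("top")["color"][150:310,180:380]
cv2.imwrite("pics/crop1.png",cv2.resize(s,None,fx=4,fy=3.75,interpolation=2)[...,::-1]) if 0 else cv2.imwrite("pics/crop1.png",cv2.resize(s[:150],None,fx=4,fy=4,interpolation=2)[...,::-1])
E
```

```text
centre px [ 0.52486468 -0.0299409   0.03535033] housing [ 0.42248369 -0.05768192  0.04818198]
plate circ 0.5278949737548828 -0.02907806634902954 0.11690959334373474 4564
top handle 111 [0.54376824 0.02866814 0.10256786] [0.53934925 0.02166284 0.07551816] [0.55467107 0.03705261 0.10857872] 239.23423423423424 195.54054054054055
 pointer area 563 [ 0.39467288 -0.08263145  0.03264749] [ 0.44777916 -0.0271773   0.0515151 ] [ 0.42074963 -0.06014246  0.03991911]
  obst [251, 118, 46, 45, 1303] [ 0.621 -0.059  0.045] [0.7   0.022 0.077]
  obst [375, 128, 53, 66, 1893] [ 0.584 -0.273  0.045] [ 0.681 -0.2    0.12 ]
  obst [227, 139, 14, 14, 128] [0.637 0.039 0.045] [0.654 0.063 0.087]
  obst [284, 268, 7, 14, 50] [ 0.417 -0.064  0.045] [ 0.439 -0.053  0.052]
side handle 154 [0.54545645 0.03483824 0.09554626] [0.53934359 0.02433314 0.07517886] [0.55498818 0.03907377 0.10825   ] 251.92207792207793 224.9090909090909
 pointer area 383 [ 0.39444262 -0.08258415  0.03202944] [ 0.44751746 -0.03587776  0.0505191 ] [ 0.42068233 -0.05544734  0.03985006]
  obst [218, 117, 52, 45, 1641] [ 0.583 -0.272  0.045] [ 0.683 -0.197  0.118]
  obst [182, 193, 38, 57, 1120] [ 0.623 -0.057  0.045] [0.701 0.064 0.084]
  obst [321, 215, 12, 5, 37] [ 0.418 -0.064  0.045] [ 0.438 -0.052  0.051]
```

View pics/crop1.png

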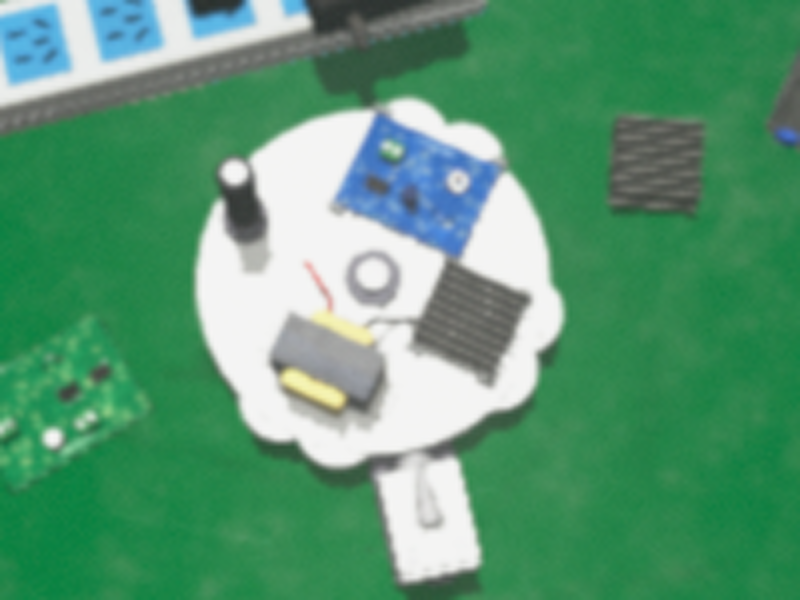

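The crop shows the hub at about full-image (273,219), the handle's white-lit top at (239,193), and the pointer tip at about (284,264). The transformer is closer to the pointer than the heatsink, so a clockwise turn of roughly 0.95 rad is right.

```bash
cat >> h.py <<'E'
from scipy.spatial.transform import Rotation as R
def rel(target,yaw_y):
    """slide/rot units from the current pose to TCP target, tool down, tool y at world angle yaw_y"""
    st=robot.state(); M=R.from_rotvec(st["tcp_rot"])
    y=np.array([np.cos(yaw_y),np.sin(yaw_y),0]); z=np.array([0,0,-1.]); G=R.from_matrix(np.stack([np.cross(y,z),y,z],1))
    return (M.inv().apply(np.array(target)-st["tool_pos"])/.5).round(4),((M.inv()*G).as_rotvec()/(np.pi/2)).round(4)
E
python3 - <<'E'
from h import *
from scipy.optimize import least_squares
P=np.load("top.npy"); S=np.load("side.npy")
c0=np.array([.5235,-.03])
for Q in(P,S):
    d=np.linalg.norm(Q[...,:2]-c0,axis=-1); q=Q[(d<.02)&(Q[...,2]>.0315)&(Q[...,2]<.045)]; print("hub",len(q),(q.min(0)+q.max(0))/2,q.max(0)-q.min(0))
    q=Q[(abs(Q[...,0]-.44)<.02)&(abs(Q[...,1]+.055)<.02)&(Q[...,2]>.043)]; i=q[:,0].argsort()[::-1][:8]; print("tip",q[i].mean(0),q[i[0]])
    d=np.linalg.norm(Q[...,:2]-c0,axis=-1); q=Q[(d>.04)&(d<.09)&(Q[...,2]>.07)]; (x,y),r=cv2.minEnclosingCircle(q[:,:2].astype(np.float32)); print("handle",x,y,r)
    ar=np.degrees(np.arctan2(Q[...,1]-c0[1],Q[...,0]-c0[0]))
    m=(d>.07)&(d<.084)&(abs(Q[...,2]-.028)<.004); 
    e=[Q[m&(abs(ar-a)<4)][:,:2] for a in range(-176,180,8)]
    e=np.array([k[np.linalg.norm(k-c0,axis=1).argmax()] for k in e if len(k)])
    f=least_squares(lambda p:np.linalg.norm(e-p,axis=1)-.077,c0,loss="soft_l1",f_scale=.001); print("rim",f.x,len(e))
E
```

```text
hub 120 [ 0.52168598 -0.02824184  0.03558457] [0.03245967 0.02445438 0.00814449]
tip [ 0.44250516 -0.05512777  0.0437571 ] [ 0.44641013 -0.05274402  0.04347998]
handle 0.5467786192893982 0.029109211638569832 0.008098146878182888
rim [ 0.52492673 -0.02940834] 44
hub 88 [ 0.52501801 -0.02716039  0.03530412] [0.02451407 0.02367474 0.00757767]
tip [ 0.44131891 -0.05409917  0.04486287] [ 0.44563826 -0.05336609  0.04380583]
handle 0.5148613452911377 0.014992373995482922 0.043560903519392014
rim [ 0.52518949 -0.0277265 ] 41
```

```bash
python3 - <<'E'
from h import *
print(*rel([.547,.030,.16],np.radians(-21.2)))
E
```

```text
[-0.9624 -0.5256  0.1569] [-6.00e-04  4.00e-04  9.53e-01]
```

Emit:
{"op": "arm_command", "data": {
  "slide": [
    [-0.04, -0.02, 0],
    [-0.12, -0.065, 0],
    [-0.21, -0.115, 0],
    [-0.3, -0.164, 0],
    [-0.39, -0.213, 0],
    [-0.48, -0.262, 0],
    [-0.57, -0.311, 0],
    [-0.66, -0.36, 0.02],
    [-0.75, -0.41, 0.05],
    [-0.84, -0.459, 0.08],
    [-0.92, -0.502, 0.12],
    [-0.962, -0.526, 0.157]
  ],
  "rot": [
    [0, 0, 0.04],
    [0, 0, 0.12],
    [0, 0, 0.2],
    [0, 0, 0.29],
    [0, 0, 0.38],
    [0, 0, 0.47],
    [0, 0, 0.56],
    [0, 0, 0.65],
    [0, 0, 0.74],
    [0, 0, 0.83],
    [0, 0, 0.92],
    [0, 0, 0.953]
  ],
  "fingers": 0.7
}}

```text
clock: 1.35
tool_pos: [0.5483, 0.0278, 0.1598]
tcp_rot: [2.596, 1.767, 0.002]
wrist_force: [0.0, -0.5, 0.6]
width: 0.0619
grip_force: 0.0
```

```bash
python3 - <<'E'
from h import *
s,P=snap("side"); cv2.imwrite("pics/side1.png",s["color"][...,::-1])
st=robot.state(); print(st["clock"],st["tool_pos"],st["width"],st["q"].round(2))
print(*rel([.547,.030,.074],np.radians(-21.2)))
E
```

```text
1.4 [0.54875216 0.02415929 0.15517345] 0.06174694662728814 [-0.17  0.45  1.54 -0.    1.16  0.21]
[ 0.0099 -0.007   0.1624] [-0.0022  0.0014 -0.0061]
```

View pics/side1.png

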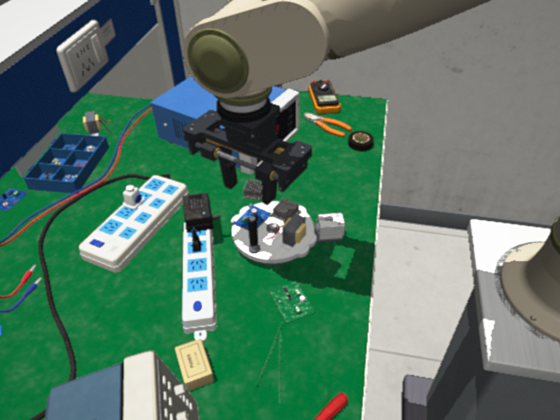

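The side view shows the open gripper above the handle (253,230), with both fingers clear. The arm was still settling, so I'll hold before measuring again.

Emit:
{"op": "arm_command", "data": {
  "slide": [
    [0, 0, 0],
    [0, 0, 0],
    [0, 0, 0]
  ],
  "rot": [
    [0, 0, 0],
    [0, 0, 0],
    [0, 0, 0]
  ]
}}

```text
clock: 1.7
tool_pos: [0.5468, 0.0311, 0.1611]
tcp_rot: [2.59, 1.777, 0.002]
wrist_force: [0.2, -0.7, 0.5]
width: 0.0619
grip_force: 0.0
```

```bash
python3 - <<'E'
from h import *
st=robot.state(); print(st["clock"],st["tool_pos"],st["width"],st["joint_velocities"].round(3))
print(*rel([.547,.030,.074],np.radians(-21.2)))
E
```

```text
1.7 [0.54675774 0.03107009 0.16110796] 0.061895582028852675 [ 0.003 -0.005  0.001 -0.002 -0.004 -0.   ]
[-0.0019  0.001   0.1742] [ 0.0008 -0.0002  0.0011]
```

Emit:
{"op": "arm_command", "data": {
  "slide": [
    [0, 0, 0.03],
    [0, 0, 0.07],
    [0, 0, 0.11],
    [0, 0, 0.14],
    [0, 0, 0.16],
    [-0.002, 0, 0.172],
    [-0.002, 0, 0.172],
    [-0.002, 0, 0.172]
  ],
  "rot": [
    [0, 0, 0],
    [0, 0, 0],
    [0, 0, 0],
    [0, 0, 0],
    [0, 0, 0],
    [0, 0, 0],
    [0, 0, 0],
    [0, 0, 0]
  ]
}}

```text
clock: 2.5
tool_pos: [0.5469, 0.0293, 0.0749]
tcp_rot: [2.591, 1.775, 0.001]
wrist_force: [0.4, -0.3, 0.8]
width: 0.0616
grip_force: 0.0
```

```bash
python3 - <<'E'
from h import *
s,P=snap("side"); i=s["color"][110:290,160:360]; cv2.imwrite("pics/side2.png",cv2.resize(i,None,fx=3.3,fy=3.3)[...,::-1])
st=robot.state(); print(st["clock"],st["tool_pos"],st["width"],st["wrist_force"])
E
```

```text
2.55 [0.54694578 0.02919747 0.07501249] 0.06197283755053832 [ 0.4982875  -0.24609274  0.54041689]
```

View pics/side2.png

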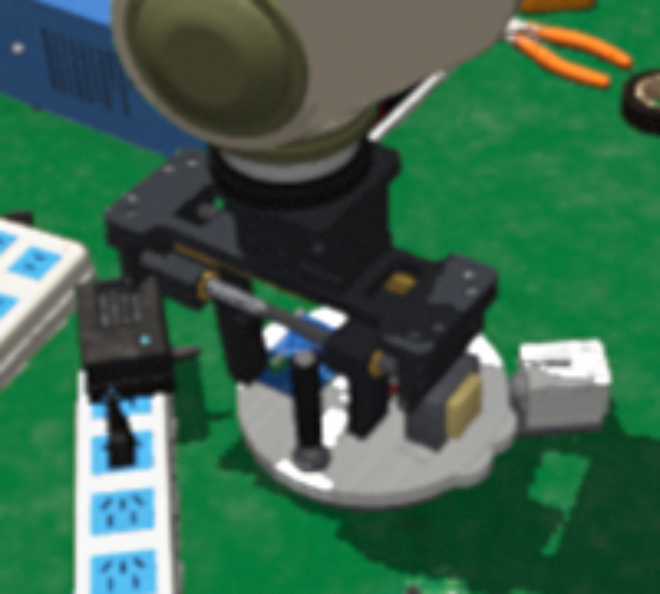

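The crop shows the handle (308,408 at fingertip height) midway between the fingertips (245,375) and (368,430). The adapter and transformer are clear. Closing.

Emit:
{"op": "arm_command", "data": {
  "slide": [
    [0, 0, 0],
    [0, 0, 0],
    [0, 0, 0],
    [0, 0, 0],
    [0, 0, 0],
    [0, 0, 0],
    [0, 0, 0],
    [0, 0, 0]
  ],
  "rot": [
    [0, 0, 0],
    [0, 0, 0],
    [0, 0, 0],
    [0, 0, 0],
    [0, 0, 0],
    [0, 0, 0],
    [0, 0, 0],
    [0, 0, 0]
  ],
  "fingers": 0
}}

```text
clock: 3.35
tool_pos: [0.5466, 0.0292, 0.0742]
tcp_rot: [2.592, 1.775, 0.0]
wrist_force: [0.6, -0.6, 0.3]
width: 0.015
grip_force: 30.0
```

```bash
python3 - <<'E'
from h import *
st=robot.state(); print(st["clock"],st["tool_pos"],st["width"],st["grip_force"],st["wrist_force"])
c=np.array([.5245,-.028]); p=st["tool_pos"][:2]-c; a0=np.arctan2(p[1],p[0]); r=np.hypot(*p); print("r",r,"ang",np.degrees(a0))
M=R.from_rotvec(st["tcp_rot"]).as_matrix(); print("yaw y",np.degrees(np.arctan2(M[1,1],M[0,1])))
for k in range(0,57,4):
    a=a0-np.radians(k); t=np.r_[c+.062*np.array([np.cos(a),np.sin(a)]),st["tool_pos"][2]]
    s,w=rel(t,a-np.pi/2); print(round(np.degrees(a),1),s.round(3),w[2].round(3))
E
```

```text
3.35 [0.54659278 0.02917058 0.07423476] 0.014997137920193995 29.999999329447746 [ 0.62941421 -0.58596281  0.3262352 ]
r 0.061290836086113305 ang 68.87166793768004
yaw y -21.19812172471211
68.9 [ 0.001 -0.     0.   ] -0.001
64.9 [0.001 0.009 0.   ] 0.044
60.9 [0.    0.017 0.   ] 0.088
56.9 [-0.001  0.026  0.   ] 0.133
52.9 [-0.003  0.034  0.   ] 0.177
48.9 [-0.006  0.042  0.   ] 0.221
44.9 [-0.009  0.05   0.   ] 0.266
40.9 [-0.013  0.058  0.   ] 0.31
36.9 [-0.017  0.066  0.   ] 0.355
32.9 [-0.022  0.073  0.   ] 0.399
28.9 [-0.028  0.08   0.   ] 0.444
24.9 [-0.033  0.086  0.   ] 0.488
20.9 [-0.04   0.092  0.   ] 0.533
16.9 [-0.046  0.098  0.   ] 0.577
12.9 [-0.053  0.103  0.   ] 0.621
```

Emit:
{"op": "arm_command", "data": {
  "slide": [
    [0.001, 0.004, 0],
    [0.001, 0.009, 0],
    [0, 0.017, 0],
    [-0.001, 0.026, 0],
    [-0.003, 0.034, 0],
    [-0.006, 0.042, 0],
    [-0.009, 0.05, 0],
    [-0.013, 0.058, 0],
    [-0.013, 0.058, 0],
    [-0.013, 0.058, 0]
  ],
  "rot": [
    [0, 0, 0.022],
    [0, 0, 0.044],
    [0, 0, 0.088],
    [0, 0, 0.133],
    [0, 0, 0.177],
    [0, 0, 0.221],
    [0, 0, 0.266],
    [0, 0, 0.31],
    [0, 0, 0.31],
    [0, 0, 0.31]
  ]
}}

```text
clock: 4.35
tool_pos: [0.5712, 0.0125, 0.0742]
tcp_rot: [2.942, 1.1, -0.0]
wrist_force: [0.1, -1.3, 1.0]
width: 0.0151
grip_force: 30.0
```

```bash
python3 - <<'E'
from h import *
st=robot.state(); print(st["clock"],st["tool_pos"],st["width"],st["grip_force"],st["wrist_force"])
c=np.array([.5245,-.028]); p=st["tool_pos"][:2]-c; a0=np.arctan2(p[1],p[0]); r=np.hypot(*p); print("r",r,"ang",np.degrees(a0))
for a in np.radians([37,33,29,25,21,17.6,15]):
    t=np.r_[c+.062*np.array([np.cos(a),np.sin(a)]),.0742]
    s,w=rel(t,a-np.pi/2); print(round(np.degrees(a),1),s.round(3),w[2].round(3))
E
```

```text
4.35 [0.57115521 0.01250708 0.07420444] 0.015117847512849385 30.000079181045294 [ 0.13402367 -1.31627455  1.03911602]
r 0.06178618149454269 ang 40.96523864473976
37.0 [0.    0.009 0.   ] 0.044
33.0 [-0.001  0.017  0.   ] 0.089
29.0 [-0.002  0.026  0.   ] 0.133
25.0 [-0.004  0.034  0.   ] 0.178
21.0 [-0.007  0.042  0.   ] 0.222
17.6 [-0.01   0.049  0.   ] 0.26
15.0 [-0.012  0.054  0.   ] 0.289
```

Emit:
{"op": "arm_command", "data": {
  "slide": [
    [0, 0.009, 0],
    [-0.001, 0.017, 0],
    [-0.002, 0.026, 0],
    [-0.004, 0.034, 0],
    [-0.007, 0.042, 0],
    [-0.01, 0.049, 0],
    [-0.01, 0.049, 0],
    [-0.01, 0.049, 0],
    [-0.01, 0.049, 0]
  ],
  "rot": [
    [0, 0, 0.044],
    [0, 0, 0.089],
    [0, 0, 0.133],
    [0, 0, 0.178],
    [0, 0, 0.222],
    [0, 0, 0.26],
    [0, 0, 0.26],
    [0, 0, 0.26],
    [0, 0, 0.26]
  ]
}}

```text
clock: 5.25
tool_pos: [0.5838, -0.0093, 0.0742]
tcp_rot: [3.104, 0.482, 0.002]
wrist_force: [4.5, -3.1, -2.1]
width: 0.0151
grip_force: 30.0
```

```bash
python3 - <<'E'
from h import *
s,P=snap("top"); i=s["color"][150:310,180:380]; cv2.imwrite("pics/top2.png",cv2.resize(i,None,fx=3.5,fy=3.5)[...,::-1])
st=robot.state(); print(st["clock"],st["tool_pos"],st["width"],st["grip_force"],st["wrist_force"])
c=np.array([.5245,-.028]); p=st["tool_pos"][:2]-c; print(np.hypot(*p),np.degrees(np.arctan2(p[1],p[0])))
E
```

```text
5.3 [ 0.58384745 -0.00927363  0.07425449] 0.015381765980215352 30.00101122073829 [ 4.10481291 -3.62359564 -2.30829447]
0.06223180127651714 17.51245991845366
```

View pics/top2.png

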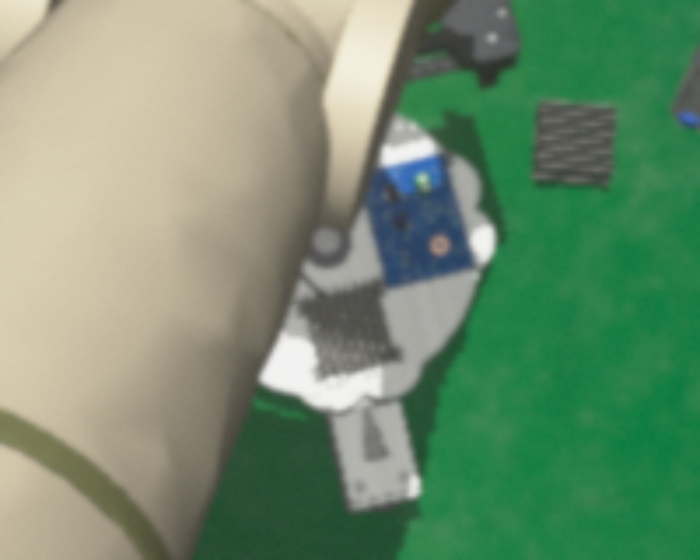

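The top view shows the heatsink (350,330) lined up between hub (328,243) and pointer tip (372,405) to within about 1°. The handle still pulls clockwise at ~4.7 N, so detent home is slightly further on. I'll ease towards it.

Emit:
{"op": "arm_command", "data": {
  "slide": [
    [0, 0.002, 0],
    [0, 0.004, 0],
    [0, 0.004, 0],
    [0, 0.004, 0]
  ],
  "rot": [
    [0, 0, 0.01],
    [0, 0, 0.02],
    [0, 0, 0.02],
    [0, 0, 0.02]
  ]
}}

```text
clock: 5.7
tool_pos: [0.5843, -0.0108, 0.0742]
tcp_rot: [-3.112, -0.43, -0.001]
wrist_force: [4.7, 1.1, -2.5]
width: 0.0151
grip_force: 30.0
```

```bash
python3 - <<'E'
from h import *
st=robot.state(); print(st["clock"],st["tool_pos"],st["width"],st["grip_force"],st["wrist_force"])
c=np.array([.5245,-.028]); p=st["tool_pos"][:2]-c; a=np.arctan2(p[1],p[0]); print(np.hypot(*p),np.degrees(a),"F tang cw",st["wrist_force"][:2]@[np.sin(a),-np.cos(a)],"rad",st["wrist_force"][:2]@[np.cos(a),np.sin(a)])
E
```

```text
5.7 [ 0.58427769 -0.0107994   0.07423595] 0.015097249460468008 29.999994188547134 [ 4.69013469  1.09109513 -2.52323469]
0.06220316139057197 16.052792523491718 F tang cw 0.24837947292649928 rad 4.808966589166161
```

Tangential force is near zero, so it is home. Release and let it settle.

Emit:
{"op": "arm_command", "data": {
  "slide": [
    [0, 0, 0],
    [0, 0, 0],
    [0, 0, 0],
    [0, 0, 0],
    [0, 0, 0],
    [0, 0, 0],
    [0, 0, 0],
    [0, 0, 0]
  ],
  "rot": [
    [0, 0, 0],
    [0, 0, 0],
    [0, 0, 0],
    [0, 0, 0],
    [0, 0, 0],
    [0, 0, 0],
    [0, 0, 0],
    [0, 0, 0]
  ],
  "fingers": 0.65
}}

```text
clock: 6.5
tool_pos: [0.5841, -0.0111, 0.0742]
tcp_rot: [3.112, 0.429, -0.0]
wrist_force: [-0.5, 0.1, 0.5]
width: 0.0573
grip_force: 0.0
```

Emit:
{"op": "arm_command", "data": {
  "slide": [
    [0, 0, -0.02],
    [0, 0, -0.06],
    [0, 0, -0.12],
    [0, 0, -0.19],
    [0, 0, -0.26],
    [0, 0, -0.3],
    [0, 0, -0.32],
    [0, 0, -0.32]
  ],
  "rot": [
    [0, 0, 0],
    [0, 0, 0],
    [0, 0, 0],
    [0, 0, 0],
    [0, 0, 0],
    [0, 0, 0],
    [0, 0, 0],
    [0, 0, 0]
  ]
}}

```text
clock: 7.3
tool_pos: [0.5844, -0.0111, 0.2354]
tcp_rot: [3.111, 0.429, 0.003]
wrist_force: [0.4, 0.3, -0.3]
width: 0.0575
grip_force: 0.0
```

```bash
python3 - <<'E'
from h import *
s,P=snap("side"); i=s["color"][150:300,180:380]; cv2.imwrite("pics/side3.png",cv2.resize(i,None,fx=3.5,fy=3.5)[...,::-1])
st=robot.state(); print(st["clock"],st["tool_pos"],st["width"],st["wrist_force"])
c=np.array([.5245,-.028])
d=np.linalg.norm(P[...,:2]-c,axis=-1); q=P[(d>.04)&(d<.09)&(P[...,2]>.075)&(P[...,2]<.115)]
if len(q): x,y=(q.min(0)+q.max(0))[:2]/2; print("handle",len(q),x,y,np.degrees(np.arctan2(y-c[1],x-c[0])))
E
```

```text
7.35 [ 0.58396339 -0.01105185  0.23396823] 0.05740681482273937 [ 0.70858688  0.8598003  -0.07628472]
handle 148 0.5846714634257167 -0.010251558893292545 16.434184087534316
```

View pics/side3.png

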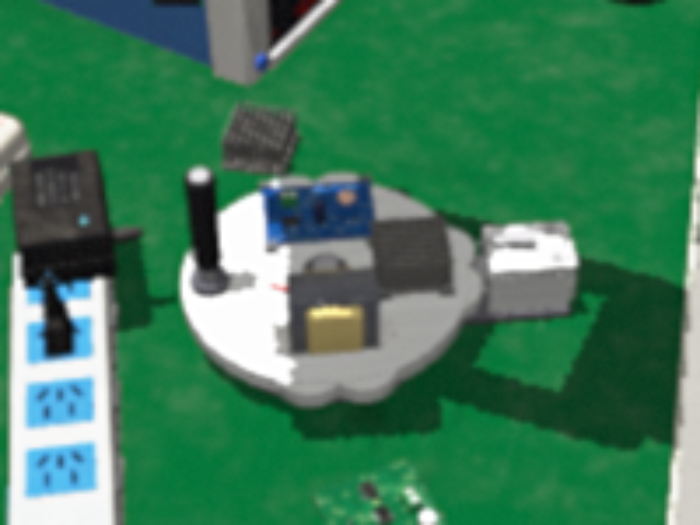

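The side view shows handle (205,230), hub (325,265), heatsink (412,250) and pointer (520,243) in line, with the gripper clear. The measured handle angle of 16.4° matches the detent's zero-force angle of about 16°.

```bash
python3 -c "
from station import robot
print(robot.sign_off())"
```

```text
the job is handed in; nothing more can be done
None
```

The heatsink is at the pointer with the table settled in that station's detent; the handle is released, the gripper is clear above it, and the job was handed in at about 7.4 s.

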